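Present a driver board's solder side to the up-looking camera

ROBOT

A 7-joint arm with a two-finger parallel gripper is mounted at the origin on a cart in front of the work surface, level with it; the furniture and walls round the work are solid. World frame = base frame: x ahead of the robot, y to its left, z up, the work surface at z = 0. Lengths are in m, angles in rad, forces in N, time in s.
With the tool pointing down it reaches from about 0.4 to 0.925 m from the base axis. Payload 4.1 kg.
Tool frame: the origin (TCP) lies midway between the tips of the shut fingers; the grasp point (between the pads) lies 19 mm behind it; z points along the fingers, y is the line along which they close (so a half turn about z gives the same grasp; the last joint's range is limited). The gripper opens to 85 mm and grips with 20 to 120 N. Pads are 22 mm wide; open, the fingers measure 114 mm over their backs; the gripper's body (76 mm by 85 mm) begins 54 mm behind the grasp point. The pads swing forward as they close: fully open they stand 13 mm farther back than shut.
Start: joints at [1.142, 0.398, 0.045, 1.537, -0.019, 1.207, -0.051], TCP at [0.211, -0.615, 0.231] pointing down, gripper open.
Joint ranges: [-2.82, 2.82], [-0.49, 2.23], [-1.37, 1.46], [0, 2.46], [-1.36, 4.5], [0.23, 2], [-2.94, 2.94]. Speed limits (rad/s): [2.57, 2.57, 3.14, 3.14, 3.14, 3.14, 3.14].

INTERFACE

Orientations are given as a unit quaternion [x, y, z, w].
In Python, from station import robot gives the robot as it stands. Calls block until the motion is done:
- robot.reach(position, orientation): joint-space move of the TCP to a pose.
- robot.move_linear(position, orientation=None, vel=0.15, stop_force=None): straight line of the TCP; orientation=None keeps the orientation; vel is the mean speed in m/s. With stop_force (N) it stops when the force on the tool has changed by that much, and returns True; else False.
- robot.movej(angles): joint-space move.
- robot.grip(opening): finger opening in m; the grip force is fixed at half the most; returns when the fingers have stopped.
- robot.pause(seconds).
- robot.ik(position, orientation): joint angles nearest the present ones, or None.
- robot.read_state(): the state.
- robot.grab_frame(name): name is "side" or "top" or "wrist"; returns a dict with "color" (384x512x3 uint8, blue, green, red), "range_z" (384x512 float32, m along the optical axis (not along the pixel's ray), 0 where there is no reading), "K" (3x3 intrinsics, pixels), "R" (3x3) and "t" (3): a world point X has camera coordinates R X + t; the wrist camera has in their place "hand_eye" (4x4, takes a point from camera to tool coordinates, whose origin is the TCP and whose axes are the flange's). Camera axes: x right, y down, z forward; pixel columns grow to the right and rows downward; lengths in m; the calibration is good to about 2 mm. A picture is of the moment at which its call begins: read the wrist's pose just before it.
A pose or a line that the arm cannot do raises robot.PlanningError and nothing moves.
- robot.hand_in(): hands the job in; it is judged then, once.
The state is a dict: "time_s": time; "q": joint angles; "dq": joint speeds; "effort": joint torques, N m; "eef_pos": TCP position; "tool_rot": TCP orientation; "contact_force": force on the tool from outside, world axes, zero at the start; "ft_torque": the same for the moment, N m; "finger_gap": finger opening in m; "grip_force": force on a finger pad.
Only numpy, scipy, OpenCV 4.12 (cv2) and the standard library are available. Lean on these libraries where they do the work, as an engineer would, in place of code of your own. Each camera call takes 0.05 s, during which the arm holds its last target. There are 200 camera calls.

TASK

The small blue circuit board sits in the grooved jaws of the bench vise: draw the jaws apart by the red knob, take the board by its two long edges, lift it clear of the vise without tipping it and carry it over the up-looking inspection camera. Finish while holding it there, level and still, midway between the camera's two yellow-tipped prongs at the height of the tips, with its long side running from tip to tip. Do not touch the camera or its prongs, and leave the other things on the counter where they are.

Things in the scene. Friction and masses are not known exactly. Their poses are not given: they have to be found in the camera images.
- board: Blue driver board, 42 mm (its x) by 60 mm (its y), 13 mm high, 30 g. Origin: centre of its underside, z up. Only the bare plate, 1 to 3 mm above the origin, is the full 42 x 60 mm; components (up to 12 mm) stay within 34 x 48 mm. At the start it lies level in the vise, axes along the vise's to 0.02 rad.
- board_middle (a point): Centre of the board's 2 mm plate, 2 mm above the board's origin, axes as the board's. Grip the board across its x (42 mm) at the middle of its long edges; the fingertips may reach up to 20 mm below the plate there.
- vise: Blue self-centring vise, fixed, 74 mm (its x) by 136 mm (its y, the jaws' way). Origin: centre of its underside, z up. The board's plate lies 56 mm up on two pads (24 mm wide in x, at y -17 and 17 mm), its short ends in grooves of two dark metal jaws (56 mm wide in x, tops 65 mm up) whose lips reach 3 mm over it and block lifting until opened. Between the jaws all else is under 40 mm high.
- vise_jaw (a joint): Travel of the vise's jaws in m: 0 closed (at the start), 0.012 fully open. The jaw with the knob slides to the vise's -y, the other the same distance to +y with it. About 3 N of friction: they stay where they are left. From 0.005 on the board is free to be lifted; it then lies on the pads.
- vise_knob (a point): Middle of the red knob on the vise's -y jaw: upright, round, 17 mm across (19 mm at the head), 62 to 96 mm above the vise's underside; this point is 80 mm up and, closed, 68 mm to the vise's -y from its middle. Pinch it from above across the vise's x and pull it to the vise's -y. Under it is the jaw's bracket, top 57 mm up.
- camera: Black up-looking inspection camera, fixed: housing 80 x 80 mm with ring light and lens on top, 51 mm tall. Origin: centre of its underside, z up. Thin steel prongs rise at y -66 and 66 mm and end in yellow tips, 6 mm thick, that point inwards from 61 to 47 mm off the axis, 150 mm up.
- focus_point (a point): The point over the lens midway between the two yellow tips, 150 mm above the camera's underside; axes as the camera's (y runs from tip to tip). The middle of the board's plate belongs here, its long side (y) along this y, either way round.
- capacitor: Bystander, leave alone: the black standing can capacitor, 36 mm across and 70 mm tall, behind the keyboard to the left. Origin: centre of its underside.
- heat_sink: Bystander, leave alone: a finned aluminium heat sink, 38x65x26 mm, behind the keyboard to the left. Origin: centre of its underside.
- breaker: Bystander, leave alone: a white two-pole circuit breaker with a black lever, 36x80x76 mm, behind the keyboard. Origin: centre of its underside.
- flux_tub: Bystander, leave alone: an open cream plastic tub, 67 mm across, 42 mm tall, behind the keyboard. Origin: centre of its underside.
- tip_cleaner: Bystander, leave alone: a black pot with brass wool, 62 mm across, 41 mm tall, behind the keyboard. Origin: centre of its underside.
- tweezers: Bystander, leave alone: steel tweezers lying near the front edge on the right, 18x120x10 mm. Origin: centre of its underside.
- terminal_block: Bystander, leave alone: a green terminal block, 16x60x19 mm, right of the keyboard. Origin: centre of its underside.

How it is judged:
By the outcome, as a careful person would: the job done as asked, in the order asked, and still so for the second after the job is handed in, while the arm keeps its last pose, push and grip.
It also fails if it takes over 50 s, if anything falls off the work surface, if the arm or the gripper's body presses on something with over 40 N, if the wrist force passes 120 N, or if a joint passes its speed limit or range.

## Working session

There is one attempt and no reset: what is moved stays moved. The work goes in short steps, each a Python script; the robot and the scene stay as the last script left them, time stands still between calls to the robot, and variables do not carry over. Pictures are saved under pics/ and viewed, at most 10 in all, crops included, and the job is handed in when it is done.

```bash
mkdir -p pics; ls; python3 - <<'E'
from station import robot
import cv2,numpy as np
s=robot.read_state();print({k:np.round(v,3) for k,v in s.items()})
for n in("top","side"):
    f=robot.grab_frame(n);cv2.imwrite(f"pics/{n}0.png",f["color"]);np.savez(f"{n}0.npz",**f)
    print(n,f["K"],f["R"],f["t"])
E
```

```text
pics
{'time_s': np.float64(0.0), 'q': array([ 1.142,  0.399,  0.045,  1.538, -0.019,  1.207, -0.051]), 'dq': array([-0.   ,  0.001, -0.   ,  0.001,  0.001,  0.   , -0.   ]), 'effort': array([ 0.0000e+00, -4.7512e+01,  1.3650e+00, -2.5422e+01,  1.2000e-02,
        1.0000e-02,  0.0000e+00]), 'eef_pos': array([ 0.21 , -0.614,  0.23 ]), 'tool_rot': array([ 0.986,  0.164, -0.   , -0.001]), 'contact_force': array([-0.035,  0.167,  0.611]), 'ft_torque': array([-0.012, -0.028,  0.02 ]), 'grip_force': np.float64(0.0), 'finger_gap': np.float64(0.085)}
top [[430.98194607   0.         259.89723336]
 [  0.         430.98194607 190.12726532]
 [  0.           0.           1.        ]] [[-0.01288162 -0.9999078  -0.00429557]
 [-0.98047627  0.01347405 -0.19617526]
 [ 0.19621505  0.00168465 -0.98055944]] [0.04677536 0.58511627 1.20761107]
side [[376.59932247   0.         250.1032848 ]
 [  0.         376.59932247 191.15728973]
 [  0.           0.           1.        ]] [[ 0.99914992 -0.0410443  -0.00384683]
 [-0.02181461 -0.4472342  -0.89415082]
 [ 0.03497936  0.89347464 -0.44774939]] [-0.58978973  0.12168021  0.97300988]
```

View pics/top0.png

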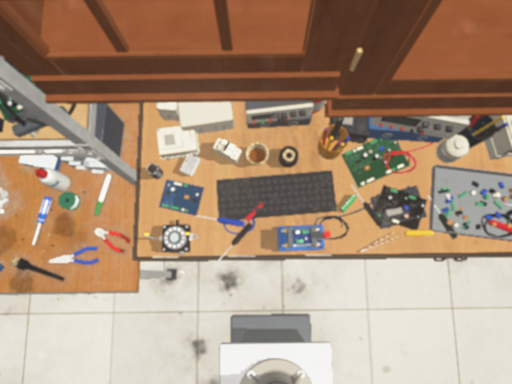

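View pics/side0.png

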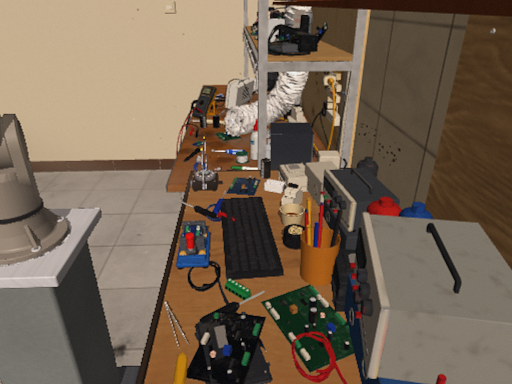

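The top view shows the vise near (302,236), its red knob at about (327,234), and the inspection camera at (176,236) with a yellow tip near (148,236). I'll turn these into rough positions and then look closer with the wrist camera.

```bash
cat > h.py <<'E'
import numpy as np,cv2
from scipy.spatial.transform import Rotation as Rt
def cam(f,pose=None):
    """returns camera-to-world R, origin; pose=(eef_pos,tool_rot) for wrist"""
    if "R" in f: R=f["R"].T; return R,-R@f["t"]
    T=np.eye(4);T[:3,:3]=Rt.from_quat(pose[1]).as_matrix();T[:3,3]=pose[0]
    M=T@f["hand_eye"]; return M[:3,:3],M[:3,3]
def ray(f,uv,pose=None):
    R,o=cam(f,pose); uv=np.atleast_2d(uv).astype(float)
    return o,(np.c_[uv,np.ones(len(uv))]@np.linalg.inv(f["K"]).T)@R.T
def plane(f,uv,z,pose=None):
    o,d=ray(f,uv,pose); return o+d*((z-o[2])/d[:,2])[:,None]
def cloud(f,pose=None):
    h,w=f["range_z"].shape; v,u=np.mgrid[:h,:w]
    o,d=ray(f,np.c_[u.ravel(),v.ravel()],pose)
    return (o+d*f["range_z"].reshape(-1,1)).reshape(h,w,3)
def down(yaw):
    """tool down; tool y (closing line) along world direction yaw+90deg"""
    return (Rt.from_euler('z',yaw)*Rt.from_euler('x',np.pi)).as_quat()
E
python3 - <<'E'
from h import *
from station import robot
f=dict(np.load("top0.npz"));P=cloud(f);hsv=cv2.cvtColor(f["color"],cv2.COLOR_BGR2HSV)
H,S,V=cv2.split(hsv)
def rep(n,m,box):
    u0,u1,v0,v1=box;k=np.zeros_like(m);k[v0:v1,u0:u1]=m[v0:v1,u0:u1]
    v,u=np.nonzero(k);p=P[k>0];print(n,len(u),u.mean().round(1),v.mean().round(1),np.median(p,0).round(3),p.min(0).round(3),p.max(0).round(3))
rep("red",((H<8)|(H>172))&(S>150),(315,340,225,245))
rep("visblue",(H>95)&(H<125)&(S>90),(270,330,215,260))
rep("yellow",(H>18)&(H<35)&(S>130)&(V>120),(135,165,220,250))
rep("yellow2",(H>18)&(H<35)&(S>130)&(V>120),(180,225,215,250))
rep("camtall",(P[...,2]>.03)&(P[...,2]<.07),(150,200,215,260))
rep("table",(P[...,2]>-.02)&(P[...,2]<.02),(210,320,205,215))
for n in((.45,-.1,.3),(.45,.3,.35)):
    for y in (0,np.pi/2,-np.pi/2,np.pi): print(n,y,robot.ik(n,down(y)))
cv2.imwrite("pics/crop.png",cv2.resize(f["color"][200:265,130:345],None,fx=3.7,fy=3.7,interpolation=cv2.INTER_CUBIC))
E
```

```text
red 35 326.8 233.9 [ 0.451 -0.146  0.094] [ 0.443 -0.17  -0.   ] [ 0.469 -0.138  0.101]
visblue 364 297.1 238.6 [ 0.444 -0.067  0.021] [ 0.337 -0.144  0.01 ] [0.485 0.037 1.299]
yellow 15 146.7 233.1 [0.47  0.379 0.   ] [ 0.451  0.338 -0.004] [0.474 0.39  0.156]
yellow2 11 187.1 232.6 [0.453 0.237 0.15 ] [0.45  0.231 0.031] [0.471 0.258 0.157]
camtall 724 174.8 238.1 [0.45  0.287 0.043] [0.407 0.223 0.03 ] [0.49  0.357 0.069]
table 515 264.1 210.2 [0.531 0.018 0.017] [ 0.519 -0.14  -0.007] [0.553 0.192 0.02 ]
(0.45, -0.1, 0.3) 0 [ 0.50925998  0.0160732  -0.38661573  1.85650923  0.00634477  1.27020209
 -1.4499856 ]
(0.45, -0.1, 0.3) 1.5707963267948966 [ 0.64120149  0.02005917 -0.52032275  1.85365723  0.01043916  1.27054572
  0.11787794]
(0.45, -0.1, 0.3) -1.5707963267948966 [-1.52550263 -0.48022256  1.2685467   1.88635341  0.46197153  1.42577087
  2.77698288]
(0.45, -0.1, 0.3) 3.141592653589793 [ 0.73815175  0.02342912 -0.61893889  1.85166586  0.01422724  1.27087129
  1.68593521]
(0.45, 0.3, 0.35) 0 [ 0.37249762  0.34600228 -1.32620527  1.5960493   0.33726227  1.46474404
 -2.54685967]
(0.45, 0.3, 0.35) 1.5707963267948966 [ 0.14330395  0.22073883 -0.96082531  1.59988877  0.18263943  1.41643006
 -0.8343305 ]
(0.45, 0.3, 0.35) -1.5707963267948966 [ 0.27831517  0.27470325 -1.15642492  1.59748893  0.25329353  1.43552052
  2.24285262]
(0.45, 0.3, 0.35) 3.141592653589793 [ 0.14330395  0.22073883 -0.96082531  1.59988877  0.18263943  1.41643006
  0.73646583]
```

View pics/crop.png

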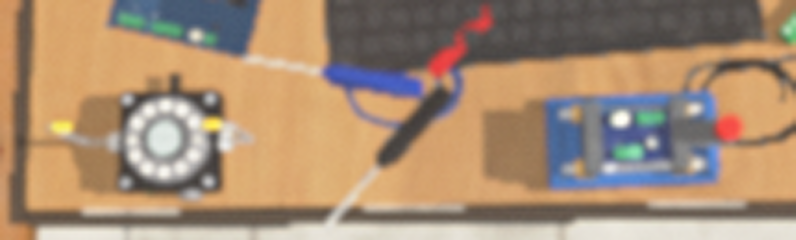

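The crop confirms the vise with its knob to world -y, at about (728,127). The camera's yellow tips are at about (62,128) and (212,124) in the crop, so both objects' y axes run along world y. Next, wrist views of both.

```bash
python3 - <<'E'
from h import *
from station import robot
for n,p in(("wv",(.43,-.08,.32)),("wc",(.43,.30,.38))):
    robot.reach(p,down(np.pi/2)); robot.pause(.2)
    s=robot.read_state(); f=robot.grab_frame("wrist")
    np.savez(n+".npz",pos=s["eef_pos"],rot=s["tool_rot"],**f); cv2.imwrite(f"pics/{n}.png",f["color"])
    print(s["time_s"],s["eef_pos"],s["tool_rot"],s["contact_force"]); 
print(f["hand_eye"],f["K"])
a=cv2.imread("pics/wv.png");b=cv2.imread("pics/wc.png");cv2.imwrite("pics/both.png",cv2.resize(np.vstack([a,b]),None,fx=.78,fy=.78))
E
```

```text
2.4 [ 0.43001656 -0.08065234  0.31982825] [ 7.07571337e-01  7.06641888e-01 -2.32618508e-06 -2.12706418e-04] [ 0.13198966 -0.13105418 -0.51279352]
4.0833 [0.43058391 0.29891986 0.37972734] [ 7.07851746e-01  7.06360943e-01 -3.06261227e-04  1.72508273e-04] [ 1.16291266 -1.07073493  0.80149967]
[[ 2.63861645e-04 -9.60112822e-01 -2.79612766e-01  7.16043674e-02]
 [ 9.99999959e-01  2.22465362e-04  1.79783593e-04  7.77291903e-06]
 [-1.10408378e-04 -2.79612802e-01  9.60112842e-01 -1.43154874e-01]
 [ 0.00000000e+00  0.00000000e+00  0.00000000e+00  1.00000000e+00]] [[280.65393653   0.         254.40266938]
 [  0.         280.65393653 190.11524279]
 [  0.           0.           1.        ]]
```

View pics/both.png

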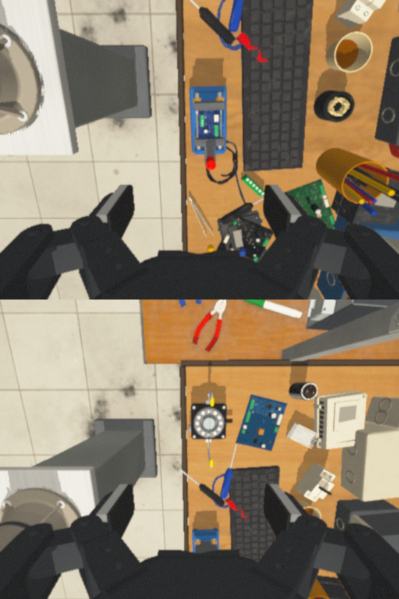

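Upper half: the wrist view of the vise, body at about (208,120) with the knob at (211,163). Lower half: the inspection camera at (208,422) with its tips at (211,402) and (211,463). Now measuring from the depth and masks.

```bash
cat > m.py <<'E'
from h import *
def load(n):
    f=dict(np.load(n+".npz")); return f,(f["pos"],f["rot"]) if "pos" in f else None
def rect(m,f,pose,z,n):
    m=cv2.morphologyEx(m.astype(np.uint8),cv2.MORPH_CLOSE,np.ones((5,5)))
    c=max(cv2.findContours(m,0,2)[0],key=cv2.contourArea)
    w=plane(f,c[:,0],z,pose)[:,:2]; r=cv2.minAreaRect((w*1000).astype(np.float32)); print(n,[np.round(x,1) for x in r],len(c)); return r
def blob(m,f,pose,z,n):
    k,l,st,ce=cv2.connectedComponentsWithStats(m.astype(np.uint8))
    for i in range(1,k):
        if st[i,4]>3: print(n,st[i],plane(f,ce[i],z,pose)[0].round(4))
E
python3 - <<'E'
from m import *
for n in("wv","top0","wc"):
    f,po=load(n);P=cloud(f,po);H,S,V=cv2.split(cv2.cvtColor(f["color"],cv2.COLOR_BGR2HSV));X,Y,Z=P[...,0],P[...,1],P[...,2]
    red=((H<8)|(H>172))&(S>140)
    vis=(abs(X-.45)<.08)&(abs(Y+.08)<.13)
    blue=(H>95)&(H<125)&(S>90)
    cam=(abs(X-.45)<.1)&(abs(Y-.3)<.12)
    yel=(H>18)&(H<35)&(S>130)&(V>110)
    if n!="wc":
        k=red&vis&(Z>.088); blob(k,f,po,.096,n+" knob"); print(np.median(P[k],0))
        rect(vis&(Z>.012)&(Z<.035)&blue|vis&(Z>.035),f,po,.03,n+" vise all")
        print("blue z hist",np.histogram(Z[vis&blue],np.arange(0,.08,.005))[0])
        print("z hist",np.histogram(Z[vis],np.arange(0,.11,.005))[0])
        rect(vis&blue&(Z>.05)&(Z<.068),f,po,.057,n+" board")
    if n!="wv":
        blob(yel&cam&(Z>-.1),f,po,.15,n+" yel")
        rect(cam&(Z>.035)&(Z<.06),f,po,.05,n+" housing")
    if n[0]=="w":
        v,u=np.nonzero(vis if n=="wv" else cam); a,b,c,d=u.min(),u.max(),v.min(),v.max()
        im=f["color"][c:d,a:b];cv2.imwrite(f"pics/{n}c.png",cv2.resize(im,None,fx=4.5,fy=4.5,interpolation=cv2.INTER_CUBIC)[:600,:800]);print(a,b,c,d)
E
python3 -c "
import cv2,numpy as np
a=cv2.imread('pics/wvc.png');b=cv2.imread('pics/wcc.png');h=max(a.shape[0],b.shape[0])
p=lambda i:cv2.copyMakeBorder(i,0,h-i.shape[0],0,0,0)
o=np.hstack([p(a),p(b)]);s=min(800/o.shape[1],600/o.shape[0],1);print(a.shape,b.shape,s);cv2.imwrite('pics/cc.png',cv2.resize(o,None,fx=s,fy=s))"
```

```text
wv knob [264 205  13  13 137] [ 0.4517 -0.1463  0.096 ]
[ 0.45166974 -0.14630798  0.09528035]
wv vise all [array([ 509.9, -375.3]), array([326.5, 869.8]), np.float64(90.0)] 425
blue z hist [  0   1   7 906  11  14 267 117   0   0   0 573  25   5   0]
z hist [6199  330  393 1988  103  152  496  137    9    6   32 1032  341  707
   11   15    9    7   55   85    0]
wv board [array([449.5, -81.1]), array([51.6, 40.1]), np.float64(89.9)] 31
0 511 0 383
top0 knob [324 231   6   7  34] [ 0.45   -0.1451  0.096 ]
[ 0.45039787 -0.14547885  0.09455171]
top0 vise all [array([448. , -87.5]), array([ 68.6, 151. ]), np.float64(1.8)] 32
blue z hist [  0   0  28 143  31   1  54  36   0   0   1  48  20   1   0]
z hist [1341  230  180  425  129   85  134   52    3    3   20  201  172  135
   19    1    1    1   20   12    2]
top0 board [array([444. , -77.5]), array([46. , 22.9]), np.float64(89.2)] 18
top0 yel [186 231   3   4  11] [0.4543 0.2346 0.15  ]
top0 yel [144 232   6   3  15] [0.4546 0.3425 0.15  ]
top0 housing [array([449.7, 290.9]), array([83.8, 75.1]), np.float64(89.2)] 29
wc yel [269 126   6  12  61] [0.4532 0.3418 0.15  ]
wc yel [268 204   6  10  46] [0.4532 0.2348 0.15  ]
wc housing [array([452.5, 290.9]), array([73.7, 72.4]), np.float64(89.4)] 54
0 511 0 383
(600, 800, 3) (600, 800, 3) 0.5
```

View pics/cc.png

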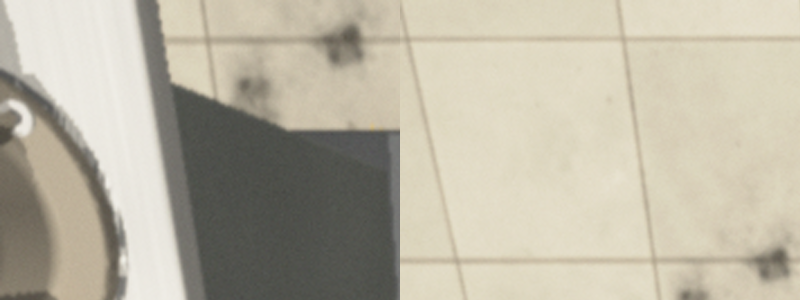

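That crop missed the objects, but the numbers agree with each other. The tips lie 107 mm apart at y 0.2348 and 0.3418, both at x ≈ 0.453, giving a focus point of about (0.4535, 0.288, 0.150). The knob is at about (0.451, -0.146). I'll check again from close above the vise.

```bash
python3 - <<'E'
from m import *
from station import robot
robot.reach((.451,-.146,.18),down(np.pi/2)); robot.pause(.2)
s=robot.read_state(); f=robot.grab_frame("wrist")
np.savez("wk.npz",pos=s["eef_pos"],rot=s["tool_rot"],**f); print(s["time_s"],s["eef_pos"])
f,po=load("wk");P=cloud(f,po);H,S,V=cv2.split(cv2.cvtColor(f["color"],cv2.COLOR_BGR2HSV));X,Y,Z=P[...,0],P[...,1],P[...,2]
vis=(abs(X-.45)<.06)&(Y>-.17)&(Y<.02)
red=((H<8)|(H>172))&(S>140)
blob(red&vis&(Z>.09),f,po,.096,"knob")
print(np.histogram(Z[vis],np.arange(0,.11,.004))[0])
for n,a,b,z in(("base",.012,.024,.018),("jaws",.0625,.0675,.065),("plate",.054,.0605,.057)):
    k=(vis&(Z>a)&(Z<b)).astype(np.uint8)
    for c in cv2.findContours(k,0,2)[0]:
        if cv2.contourArea(c)>150: print(n,[np.round(x,1) for x in cv2.minAreaRect((plane(f,c[:,0],z,po)[:,:2]*1000).astype(np.float32))],cv2.contourArea(c))
cv2.imwrite("pics/wk.png",f["color"])
E
```

```text
6.1167 [ 0.45155642 -0.14523215  0.1803518 ]
knob [245 187  21  22 350] [ 0.452  -0.1464  0.096 ]
[7190  115  122  270 2070   56   98  622 1065   24    0    0    8   47
 2675  228 2511   55   19   18   19    6   15  274   81    0    0]
base [array([448.1, -27.3]), array([36.1, 11. ]), np.float64(0.1)] 388.0
base [array([418.4, -81. ]), array([  9.6, 132.8]), np.float64(1.7)] 775.0
base [array([481.4, -79.5]), array([  8.9, 133.5]), np.float64(2.0)] 778.0
jaws [array([ 451.1, -113.6]), array([55.8, 14.2]), np.float64(1.8)] 840.5
jaws [array([463. , -90.3]), array([ 7.3, 20.3]), np.float64(0.6)] 182.5
jaws [array([436.6, -72.6]), array([20.4,  8. ]), np.float64(89.4)] 194.5
jaws [array([449. , -46.4]), array([55.7, 14.1]), np.float64(1.9)] 1070.5
plate [array([ 451.8, -138.9]), array([21.9, 33.4]), np.float64(1.9)] 466.5
plate [array([449.9, -80.2]), array([53.9, 54.6]), np.float64(1.8)] 2747.5
```

View pics/wk.png

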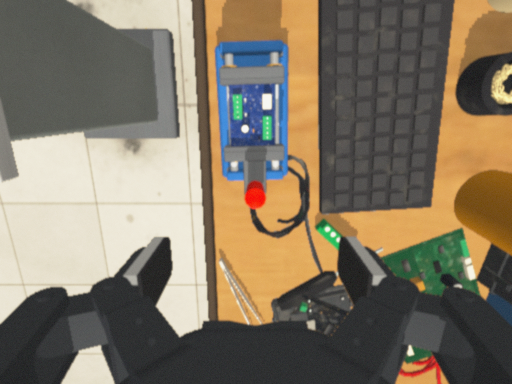

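The close view shows both jaw tops and the knob at (255,195). The jaw centres give a vise middle at (0.450, -0.080), a yaw of +0.031 rad, and the knob at about (0.452, -0.147). Now pinching and pulling.

```bash
python3 - <<'E'
from m import *
from station import robot
q=down(np.pi/2+.031); k=np.array([.4521,-.1473,.0655]); d=np.array([.031,-1,0])
st=lambda n:(lambda s:print(n,round(s["time_s"],2),s["eef_pos"].round(4),s["contact_force"].round(1),s["finger_gap"].round(4),s["grip_force"].round(1)))(robot.read_state())
robot.move_linear(k+[0,0,.06],q,vel=.15)
robot.grip(.04)
print(robot.move_linear(k,q,vel=.1,stop_force=10)); st("down")
robot.grip(0); st("grip")
print(robot.move_linear(k+.0112*d,q,vel=.02,stop_force=25)); st("pulled")
robot.grip(.04); st("open")
robot.move_linear(k+.0112*d+[0,0,.115],q,vel=.2)
robot.pause(.15); s=robot.read_state(); f=robot.grab_frame("wrist")
np.savez("wo.npz",pos=s["eef_pos"],rot=s["tool_rot"],**f)
f,po=load("wo");P=cloud(f,po);X,Y,Z=P[...,0],P[...,1],P[...,2]
vis=(abs(X-.45)<.06)&(Y>-.17)&(Y<.02)
H,S,V=cv2.split(cv2.cvtColor(f["color"],cv2.COLOR_BGR2HSV))
for n,m,z in(("jaws",(Z>.0625)&(Z<.0675),.065),("plate",(Z>.054)&(Z<.0605),.057),("boardblue",(Z>.05)&(Z<.06)&(H>105)&(S>100),.057)):
    for c in cv2.findContours((vis&m).astype(np.uint8),0,2)[0]:
        if cv2.contourArea(c)>150: print(n,[np.round(x,1) for x in cv2.minAreaRect((plane(f,c[:,0],z,po)[:,:2]*1000).astype(np.float32))],cv2.contourArea(c))
cv2.imwrite("pics/wo.png",cv2.resize(f["color"][20:220,180:330],None,fx=3,fy=3))
st("end")
E
```

```text
FalseTraceback (most recent call last):
  File "<stdin>", line 7, in <module>
  File "<stdin>", line 4, in <lambda>
  File "<stdin>", line 4, in <lambda>
AttributeError: 'float' object has no attribute 'round'
```

```bash
cat >> m.py <<'E'
from station import robot
def st(n):
    s=robot.read_state();print(n,round(s["time_s"],2),np.round(s["eef_pos"],4),np.round(s["contact_force"],1),np.round([s["finger_gap"],s["grip_force"]],4))
E
python3 - <<'E'
from m import *
q=down(np.pi/2+.031); k=np.array([.4521,-.1473,.0655]); d=np.array([.031,-1,0])
st("down")
robot.grip(0); st("grip")
print(robot.move_linear(k+.0112*d,q,vel=.02,stop_force=25)); st("pulled")
robot.grip(.04); st("open")
robot.move_linear(k+.0112*d+[0,0,.115],q,vel=.2)
robot.pause(.15); s=robot.read_state(); f=robot.grab_frame("wrist")
np.savez("wo.npz",pos=s["eef_pos"],rot=s["tool_rot"],**f)
f,po=load("wo");P=cloud(f,po);X,Y,Z=P[...,0],P[...,1],P[...,2]
vis=(abs(X-.45)<.06)&(Y>-.17)&(Y<.02)
H,S,V=cv2.split(cv2.cvtColor(f["color"],cv2.COLOR_BGR2HSV))
for n,m,z in(("jaws",(Z>.0625)&(Z<.0675),.065),("plate",(Z>.054)&(Z<.0605),.057),("boardblue",(Z>.05)&(Z<.06)&(H>105)&(S>100),.057)):
    for c in cv2.findContours((vis&m).astype(np.uint8),0,2)[0]:
        if cv2.contourArea(c)>150: print(n,[np.round(x,1) for x in cv2.minAreaRect((plane(f,c[:,0],z,po)[:,:2]*1000).astype(np.float32))],cv2.contourArea(c))
cv2.imwrite("pics/wo.png",cv2.resize(f["color"][20:220,180:330],None,fx=3,fy=3))
st("end")
E
```

```text
down 7.94 [ 0.4526 -0.1472  0.0658] [ 0.2 -0.3  0.3] [0.0402 0.    ]
grip 8.29 [ 0.452  -0.1475  0.0663] [-2.5  0.   4.7] [1.59000e-02 5.82932e+01]
False
pulled 9.0 [ 0.4523 -0.1577  0.0663] [-2.6  2.6  6.1] [1.56000e-02 5.83673e+01]
open 9.36 [ 0.4526 -0.1588  0.0656] [-1.4  0.7 -0.2] [0.0397 0.    ]
jaws [array([ 451.5, -123.6]), array([55.4, 13.8]), np.float64(1.8)] 868.0
jaws [array([462.8, -90.5]), array([ 7.2, 19.7]), np.float64(2.5)] 184.0
jaws [array([436.7, -72.6]), array([ 7. , 19.7]), np.float64(1.3)] 192.0
jaws [array([448.6, -36.8]), array([55.2, 13.6]), np.float64(1.8)] 1144.5
plate [array([ 452.3, -148.7]), array([21.6, 31.8]), np.float64(1.8)] 481.0
plate [array([449.6, -79.6]), array([42.2, 60. ]), np.float64(1.0)] 3157.5
boardblue [array([449.3, -79.8]), array([40.7, 59.5]), np.float64(1.3)] 2584.0
end 10.28 [ 0.4515 -0.1582  0.1792] [ 0.1  0.1 -0.2] [0.0402 0.    ]
```

View pics/wo.png

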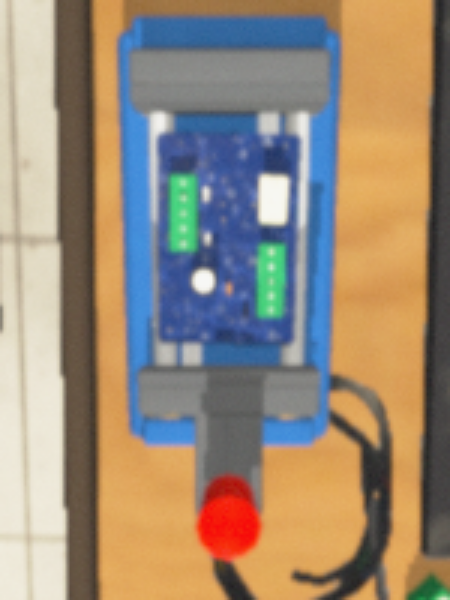

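The jaws are about 10 mm open on each side (centres 67 → 87 mm apart). The board lies free at (0.4496, -0.0797), yaw about 0.02, and measures 42.2 × 60.0 mm as expected. Now grasping and lifting it.

```bash
python3 - <<'E'
from m import *
q=down(np.pi/2+.021); b=np.array([.4496,-.0797,.037])
robot.grip(.064)
robot.move_linear(b+[0,0,.10],q,vel=.2)
print(robot.move_linear(b,q,vel=.08,stop_force=8)); st("down")
robot.grip(0); robot.pause(.2); st("grip")
p=robot.read_state()["eef_pos"]
robot.move_linear(np.array(p)+[0,0,.03],q,vel=.04); st("lift1")
robot.move_linear(np.array(p)+[0,0,.17],q,vel=.12); robot.pause(.2); st("lift")
s=robot.read_state(); f=robot.grab_frame("wrist")
np.savez("wl.npz",pos=s["eef_pos"],rot=s["tool_rot"],**f);cv2.imwrite("pics/wl.png",f["color"])
E
```

```text
False
down 12.64 [ 0.4501 -0.0798  0.0374] [ 0.4 -0.5  1. ] [0.0642 0.    ]
grip 13.2 [ 0.4499 -0.0799  0.0377] [-1.2  0.4  4.9] [3.90000e-02 5.95226e+01]
lift1 14.12 [ 0.4497 -0.0799  0.0675] [-0.2 -0.7 -0.4] [3.93000e-02 6.02491e+01]
lift 15.63 [ 0.4496 -0.0797  0.2072] [-0.   0.1 -0.2] [3.95000e-02 6.02593e+01]
```

View pics/wl.png

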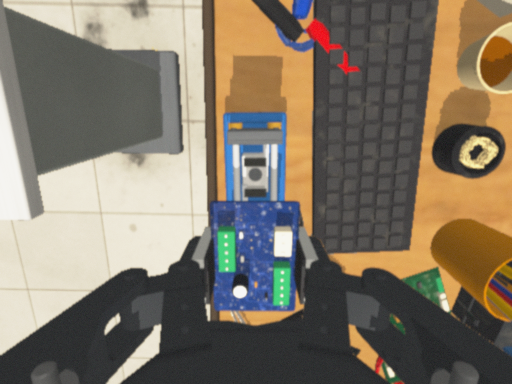

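The board is in hand with its far edge at row 202. It's gripped mid-edge at about (212..300, 250), and the vise below is empty. Next I'll measure its pose in the hand, then carry it over the camera and look again.

```bash
cat >> m.py <<'E'
def inhand(f):
    """board in tool frame: plate plane, centre, yaw (plate surface blue pixels)"""
    T=f["hand_eye"];P=cloud({**f,"R":np.eye(3),"t":np.zeros(3)})@T[:3,:3].T+T[:3,3]
    H,S,V=cv2.split(cv2.cvtColor(f["color"],cv2.COLOR_BGR2HSV))
    k=(H>105)&(H<130)&(S>90)&(abs(P[...,2]+.02)<.012)&(abs(P[...,0])<.045)&(abs(P[...,1])<.03)
    p=P[k]; n=np.linalg.lstsq(np.c_[p[:,:2],np.ones(len(p))],p[:,2],rcond=None)[0]
    r=cv2.minAreaRect((p[:,:2]*1000).astype(np.float32))
    print("inhand tilt",n[:2].round(3),"z",n[2].round(4),[np.round(x,2) for x in r],len(p)); return r,n
E
python3 - <<'E'
from m import *
inhand(load("wl")[0])
p=np.array(robot.read_state()["eef_pos"]); q=down(np.pi/2)
robot.move_linear([.4534,.288,.212],q,vel=.15); robot.pause(.4); st("over")
s=robot.read_state(); f=robot.grab_frame("wrist"); np.savez("wh.npz",pos=s["eef_pos"],rot=s["tool_rot"],**f)
t=robot.grab_frame("top");np.savez("th.npz",**t)
inhand(f)
for n in("wh","th"):
    f,po=load(n);P=cloud(f,po);H,S,V=cv2.split(cv2.cvtColor(f["color"],cv2.COLOR_BGR2HSV))
    blob((H>18)&(H<35)&(S>130)&(V>110)&(abs(P[...,0]-.45)<.1)&(abs(P[...,1]-.29)<.12),f,po,.15,n)
cv2.imwrite("pics/wh.png",load("wh")[0]["color"])
E
```

```text
inhand tilt [ 0.002 -0.004] z -0.0207 [array([ 0.46, -0.  ]), array([60.69, 41.78]), np.float64(0.14)] 5884
over 18.68 [0.4534 0.2879 0.212 ] [-0.5 -0.2 -0.1] [3.94000e-02 6.02595e+01]
inhand tilt [ 0.002 -0.007] z -0.0207 [array([0.59, 0.09]), array([60.45, 41.75]), np.float64(0.28)] 5893
wh [249 124  10  20 183] [0.4529 0.3423 0.15  ]
```

View pics/wh.png

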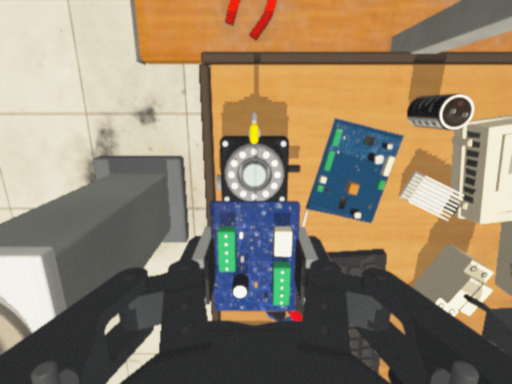

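The board is held level and square to the tool. The far tip, at (254,133), measures y = 0.342, which puts the focus point at y = 0.288. Lowering to tip height, then a check.

```bash
python3 - <<'E'
from m import *
print(robot.move_linear([.4532,.2879,.1304],down(np.pi/2),vel=.06,stop_force=8)); robot.pause(.6); st("at")
s=robot.read_state(); f=robot.grab_frame("wrist"); np.savez("wf.npz",pos=s["eef_pos"],rot=s["tool_rot"],**f)
t=robot.grab_frame("top");np.savez("tf.npz",**t); inhand(f)
for n in("wf","tf"):
    f,po=load(n);P=cloud(f,po);H,S,V=cv2.split(cv2.cvtColor(f["color"],cv2.COLOR_BGR2HSV));k=(H>18)&(H<35)&(S>130)&(V>110)&(abs(P[...,0]-.45)<.06)&(abs(P[...,1]-.29)<.1)
    blob(k,f,po,.15,n); p=P[k&(P[...,2]>.14)]
    if len(p): print(n,"cloud y",np.percentile(p[:,1],[2,98]).round(4),"x",np.median(p[:,0]).round(4),"ztop",np.percentile(p[:,2],90).round(4))
    k=(H>105)&(H<130)&(S>90)&(abs(P[...,2]-.15)<.008)&(abs(P[...,0]-.4532)<.03)&(abs(P[...,1]-.288)<.04)
    if k.sum()>20: print(n,"board",[np.round(x,2) for x in cv2.minAreaRect((P[k][:,:2]*1000).astype(np.float32))],"z",np.median(P[k][:,2]).round(4))
a=load("wf")[0]["color"][130:330,180:330];b=load("tf")[0]["color"][200:265,130:215]
cv2.imwrite("pics/wf.png",np.hstack([cv2.resize(a,(375,500)),cv2.resize(b,(425,325)).repeat(1,0) if 0 else cv2.copyMakeBorder(cv2.resize(b,(425,325)),0,175,0,0,0)]))
E
```

```text
False
at 20.89 [0.4532 0.2879 0.1304] [ 0.1 -0.3 -0.6] [3.95000e-02 6.02592e+01]
inhand tilt [ 0.002 -0.005] z -0.0207 [array([0.49, 0.31]), array([60.63, 41.58]), np.float64(0.27)] 5859
wf [246 133  16  32 452] [0.4528 0.3427 0.15  ]
wf [309 142   3   2   4] [0.4776 0.3451 0.15  ]
wf [205 163   2   3   4] [0.4315 0.3358 0.15  ]
wf cloud y [0.3367 0.3495] x 0.453 ztop 0.1544
wf board [array([453.5 , 288.42]), array([60.63, 41.58]), np.float64(89.73)] z 0.1511
```

View pics/wf.png

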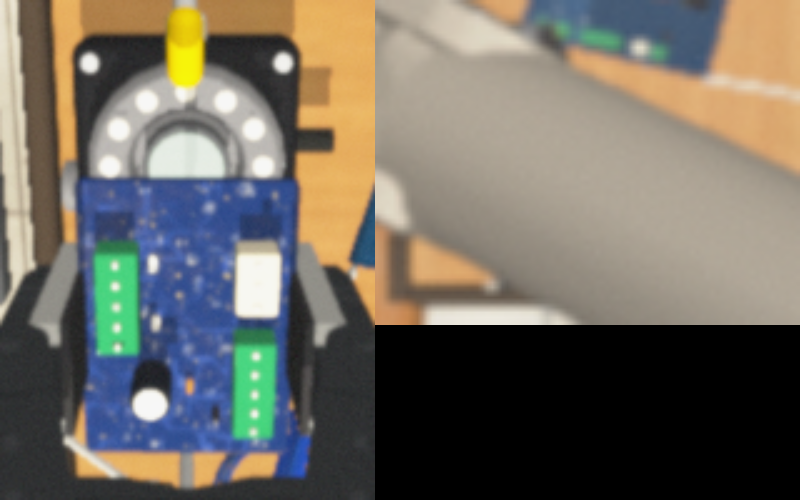

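The board sits on the tip's axis: tip x is 0.453 and board x is 0.4535. Its middle is at y = 0.2884, against a two-tip midpoint of about 0.2885. Plate height is 0.150, level to within 0.005 rad, and there is no contact force, so I'm handing in.

```bash
python3 -c "
from station import robot
print(robot.hand_in())"
```

```text
the job is handed in; nothing more can be done
None
```

The job is handed in: the vise jaws are open and the board is held level and still over the inspection camera, within about 1 mm of midway between the tips by my measurements, after about 21 s on the robot's clock.

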